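# Open the child-safe sweets locker and hold its gate wide

### The job

I need both hands free to restock the child-safe sweets locker, so please open it and hold it open for me. The measuring jug on the draining stand is in the way of its drop-down gate: lift it off and set it upright on the worktop clear of the gate's swing, without dropping it; then squeeze the small safety catch on the roof fully shut, and after it the catch of the long bolt that it locks. Swing the gate down past its half-way detent and finish while still holding it still and wide open, nearly level, for it springs back up if you let go; leave the other things as they stand.

Things in the scene. Friction and masses are not known exactly. Their poses are not given: they have to be found in the camera images.
- locker: Fixed light-wood slatted box on the worktop, 160 x 160 x 175 mm high; roof surface at z = 0.175 with both catches on it. Origin: centre of its underside. Axes: x from the gated front to the back, y from the side near the robot to the far side, z up. The jar and tin inside are fixed. Beyond x = 0.60 m a wall shelf hangs over the worktop, its underside at z = 0.457.
- safety_squeeze (a point): Small safety catch on the rear half of the roof: centre here and close along the locker's x. Midway between the outer faces of its post and its tab when shut (24 mm apart), 28 mm above the roof; axes as the locker's. Its fixed rear post: upright, black, 8 mm thick, 18 wide (along y), top 40 mm above the roof, outer face 12 mm to +x of here.
- safety_tab (a point): Middle of the safety catch's moving front tab (same section and top as its post), 28 mm above the roof; axes as the locker's. It starts 28 mm to -x of safety_squeeze and slides 20 mm to +x against 3 N of friction, staying where left. Its steel tongue, 10 mm high above the roof, runs forward 35 mm to its -y side and stands behind the bolt's head.
- bolt_squeeze (a point): Catch of the long bolt on the front half of the roof: centre here and close along the locker's y. Midway between the outer faces of its post and its tab when shut (24 mm apart), 28 mm above the roof; axes as the locker's. Its fixed post: upright, black, 8 mm thick, 18 wide (along x), top 40 mm above the roof, outer face 12 mm to -y of here.
- bolt_tab (a point): Middle of the bolt's moving tab (same section and top as its post), 28 mm above the roof; axes as the locker's. It starts 30 mm to +y of bolt_squeeze and slides 22 mm to -y against 3 N of friction, staying where left. Its 7 mm rod lies along y 44 mm to -x (top 13 mm above the roof, with its head); the gate's staple round it, 25 mm high, begins 37 mm past the tab to +y.
- safety (a joint): Safety catch, m: 0 = its tongue locks the bolt, 0.020 = squeezed shut (tongue drawn back). Beyond 0.015 the bolt is free.
- bolt (a joint): Long bolt, m: 0 = shot through the gate's staple, 0.022 = squeezed shut (rod drawn back). Beyond 0.015 the gate is free. While the safety catch locks it, it moves 2 to 3 mm only.
- gate (a joint): Gate hinge, rad: 0 = shut and upright, grows as its top swings outwards and down, stop at 1.55 (level). A spring always drives it shut (net 0.1 Nm at 0, 0.4 at 1.4). A detent resists from about 0.3 to 0.6 (up to about 4 N at the bar) and holds the gate half open near 0.9 if it is let go beyond. Held wide: 1.25 or more.
- gate_hinge (a point): Mid-point of the gate's level hinge axis, 60 mm above the worktop at the locker's front; axes as the locker's, the hinge axis is y. The gate's wire leaf, 143 mm wide, 7 mm thick, stands 105 mm up from here when shut. Its top swings to -x.
- gate_bar (a point): On the axis of the bar of the gate's loop handle: a round steel bar, 12 mm thick, 112 mm long, along the locker's y, level, over the top of the gate. This point is 40 mm from its middle to the near (-y) side. When shut it is at z = 0.215, 155 mm above and 12 mm in front of the hinge axis; space of 30 mm either side. Axes turn with the gate.
- stand: Fixed low round draining stand of steel wire, 110 mm across, 18 mm high, in front of the gate; origin at its centre on the worktop. The opening gate passes over it, but not past the jug on it. The worktop left of it, x 0.44 to 0.58 m, y 0.12 to 0.27 m, is always empty.
- jug: Loose clear plastic measuring jug, 0.15 to 0.3 kg, 120 x 169 x 135 mm high; origin on its underside. z up, handle along -y, spout along +y. It starts upright on the stand.
- jug_mid (a point): Middle of the jug's round body, 67.5 mm above its underside, 10 mm from its origin to +y; axes as the jug's.
- jug_handle (a point): Grip point on the upright part of the jug's handle, 100 mm above its underside; axes as the jug's. The handle is 16 mm thick along x, 12 mm along y; its top is 132 mm above the underside; 14 mm or more of space to the wall.
- mug: White mug, 83 x 115 x 86 mm high, origin at its underside's centre; a bystander on the left.
- sardines: Flat sardine tin, 63 x 105 x 23 mm, origin at its underside's centre; a bystander on the left.
- tuna_tin: Low round tin, 86 mm across, 40 mm high, origin at its underside's centre; a bystander behind the work.
- honey_jar: Honey jar, 68 x 73 x 90 mm high, origin at its underside's centre; a bystander behind the work.

How it is judged:
On the way, in this order (a step that is already met when the one before it is completed fails the run):
1. the jug stands upright on the worktop, let go, clear of the gate's swing (height (world z) of jug_mid between 0.06 and 0.075 m and angle between jug_mid's own z axis and vertical below 0.12 rad and horizontal distance between jug_mid and gate_hinge above 0.24 m and linear speed of jug below 0.03 m/s and contact force between the fingers and jug below 0.1 N), for 0.2 s.
2. the small safety catch is squeezed shut (value of joint safety above 0.015 m), for 0.2 s.
3. the long bolt's catch is squeezed shut (value of joint bolt above 0.0155 m), for 0.2 s.
4. the gate is swung past its detent (value of joint gate above 1.05 rad), for 0.1 s.
At the end, for the whole second after the job is handed in: Fingers hold the gate still at 1.25 rad or more (over 0.8 N), nothing touching the jug; both catches back over 14 mm; the jug at rest upright (within 7 degrees) on the worktop, its middle over 0.24 m from the hinge; mug, sardine tin, low tin and honey jar within 30 mm of their starts (all of step 1 and value of joint gate above 1.25 rad and velocity of joint gate between -0.1 and 0.1 rad/s and contact force between the fingers and gate above 0.8 N and contact force between gate and jug below 0.1 N and value of joint safety above 0.014 m and value of joint bolt above 0.0145 m and distance of each of mug, sardines, tuna_tin, honey_jar from where it was at the start of the episode below 0.03 m); the arm keeps its last pose, push and grip.
It fails at once if the jug is tipped over (angle between jug_mid's own z axis and vertical above 0.6 rad).
It fails at once if the jug is dropped or knocked flying (linear speed of jug above 0.8 m/s and contact force between the fingers and jug below 0.1 N).
It fails at once if a bystander is shoved away (distance of any of mug, sardines, tuna_tin, honey_jar from where it was at the start of the episode above 0.05 m).
It also fails if it takes over 72 s, if anything falls off the work surface, if the arm or the gripper's body presses on something with over 40 N, if the wrist force passes 120 N, or if a joint passes its speed limit or range.

### The arm

A 7-joint arm with a two-finger parallel gripper is mounted at the origin on a cart in front of the work surface, level with it; the furniture and walls round the work are solid. World frame = base frame: x ahead of the robot, y to its left, z up, the work surface at z = 0. Lengths are in m, angles in rad, forces in N, time in s.
With the tool pointing down it reaches from about 0.425 to 1.025 m from the base axis. Payload 9.4 kg.
Tool frame: the origin (TCP) lies on the centre line of the jaws, within the pads' length; the fingertips stand 17 mm ahead of it and the grasp point (between the pads) lies 2 mm behind it; z points along the fingers, y is the line along which they close (so a half turn about z gives the same grasp; the last joint's range is limited). The gripper opens to 93 mm and grips with 3 to 60 N. Pads are 15 mm wide; open, the fingers measure 128 mm over their backs; the gripper's body (75 mm by 188 mm) begins 65 mm behind the grasp point.
Start: joints at [-1.393, 0.599, -0.003, 1.599, 0.002, 0.943, -0.08], TCP at [0.183, 0.702, 0.236] pointing down, gripper open.
Joint ranges: [-2.57, 2.57], [-0.35, 1.97], [-1.29, 1.29], [0.11, 2.56], [-1.05, 4.19], [0.11, 1.86], [-2.63, 2.63]. Speed limits (rad/s): [2.22, 2.22, 3.01, 3.01, 3.14, 3.14, 3.14].

### API

Orientations are given as a unit quaternion [w, x, y, z].
In Python, from rig import bot, eoat, eyes gives the robot as it stands. Calls block until the motion is done:
- bot.move_to(position, orientation): joint-space move of the TCP to a pose.
- bot.move_straight(position, rotation=None, v=0.15): straight line of the TCP; rotation=None keeps the orientation; v is the mean speed in m/s.
- bot.movej(angles): joint-space move.
- eoat.move_gripper(opening): opening from 0.0 (shut) to 1.0 (fully open); the grip force is fixed at half the most; returns when the fingers have stopped.
- bot.pause(seconds).
- bot.inverse_kinematics(position, orientation): joint angles nearest the present ones, or None.
- bot.get_obs(): the state.
- eyes.camera(name): name is "scene" or "top" or "wrist"; returns a dict with "color" (400x640x3 uint8, red, green, blue), "depth" (400x640 float32, m along the optical axis (not along the pixel's ray), 0 where there is no reading), "fx", "fy", "cx", "cy" (pixels), "eye" and "orientation" of the camera in the world. Camera axes: x right, y up, looking along -z (the intrinsics and any distortion apply to the point x, -y, -z); pixel columns grow to the right and rows downward; lengths in m; the calibration is good to about 2 mm. The wrist camera is an equidistant fisheye: a pixel r from the principal point sees the ray r / f radians off the axis. A picture is of the moment at which its call begins.
A pose or a line that the arm cannot do raises bot.PlanningError and nothing moves.
- bot.close_job(): hands the job in; it is judged then, once.
The state is a dict: "t": time; "joint_pos": joint angles; "dq": joint speeds; "joint_efforts": joint torques, N m; "ee_pos": TCP position; "tool_rot": TCP orientation; "force": force on the tool from outside, world axes, zero at the start; "ft_torque": the same for the moment, N m; "opening": opening from 0.0 (shut) to 1.0 (fully open); "grip_force": force on a finger pad.
Only numpy, scipy, OpenCV 4.12 (cv2) and the standard library are available. Lean on these libraries where they do the work, as an engineer would, in place of code of your own. Each camera call takes 0.05 s, during which the arm holds its last target. There are 200 camera calls.

## Working session

There is one attempt and no reset: what is moved stays moved. The work goes in short steps, each a Python script; the robot and the scene stay as the last script left them, time stands still between calls to the robot, and variables do not carry over. Pictures are saved under pics/ and viewed, at most 10 in all, crops included, and the job is handed in when it is done.

```bash
ls; mkdir -p pics
cat > h.py <<'E'
import numpy as np, cv2
from scipy.spatial.transform import Rotation as R
from rig import bot, eoat, eyes
def Rq(q): return R.from_quat([q[1],q[2],q[3],q[0]])
def qd(r):
    a=r.as_quat(); return [a[3],a[0],a[1],a[2]]
def tool(z,y):
    z=np.array(z,float); z/=np.linalg.norm(z); y=np.array(y,float); y-=z*(y@z); y/=np.linalg.norm(y)
    return qd(R.from_matrix(np.c_[np.cross(y,z),y,z]))
def cloud(c):
    d=c["depth"]; v,u=np.mgrid[:d.shape[0],:d.shape[1]]
    p=np.stack([(u-c["cx"])/c["fx"]*d,-(v-c["cy"])/c["fy"]*d,-d],-1)
    return p@Rq(c["orientation"]).as_matrix().T+np.array(c["eye"])
def ray(c,u,v,z):
    d=Rq(c["orientation"]).apply([(u-c["cx"])/c["fx"],-(v-c["cy"])/c["fy"],-1]); e=np.array(c["eye"])
    return e+d*(z-e[2])/d[2]
def snap(n,f):
    c=eyes.camera(n); cv2.imwrite(f"pics/{f}.png",c["color"][...,::-1]); return c
E
python3 - <<'E'
from h import *
import pickle
for n in ("scene","top"):
    c=snap(n,n+"0"); pickle.dump(c,open(n+"0.pkl","wb")); print(n,c["eye"],c["orientation"],c["fx"],c["cx"],c["cy"])
o=bot.get_obs(); print(o)
E
```

```text
pics
scene [-0.08599587  0.56652184  0.63317176] [-0.36675615 -0.22203438  0.44944158  0.78370462] 398.50044283766323 320.94076038304473 199.80577227084856
top [ 0.35136275 -0.01911802  1.51669575] [-0.70048506 -0.06675463  0.04817787  0.70890295] 518.865722346725 323.5985508200001 190.11845040489087
{'t': 0.1, 'joint_pos': array([-1.39269075,  0.60005717, -0.00250744,  1.60002253,  0.00179206,
        0.94291198, -0.07977856]), 'dq': array([ 0.00102449, -0.00215853, -0.00156261, -0.00123439,  0.00048035,
        0.00188757,  0.00121865]), 'joint_efforts': array([ 5.00984519e-03, -7.66557455e+01,  1.50190182e+00, -2.52935636e+01,
       -5.23820124e-02,  1.35977991e-02,  7.78875938e-05]), 'ee_pos': array([0.18267052, 0.70119372, 0.2348479 ]), 'tool_rot': array([-1.68178396e-05,  1.27035785e-01,  9.91897889e-01, -6.98407032e-04]), 'force': array([ 0.32218039, -0.34556243, -0.11354593]), 'ft_torque': array([ 0.05035957, -0.02569962,  0.03487581]), 'grip_force': 0.0, 'opening': 1.0014321740286627}
```

View pics/scene0.png

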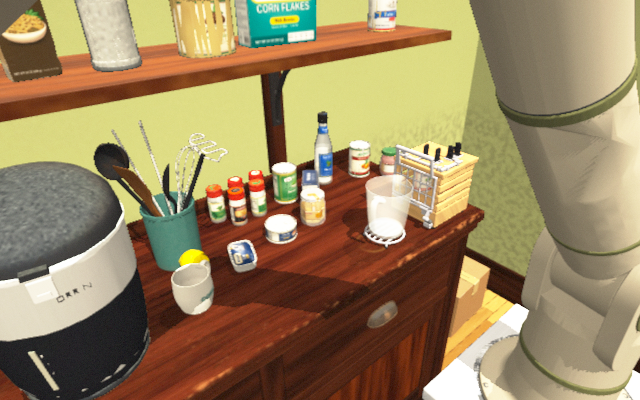

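View pics/top0.png

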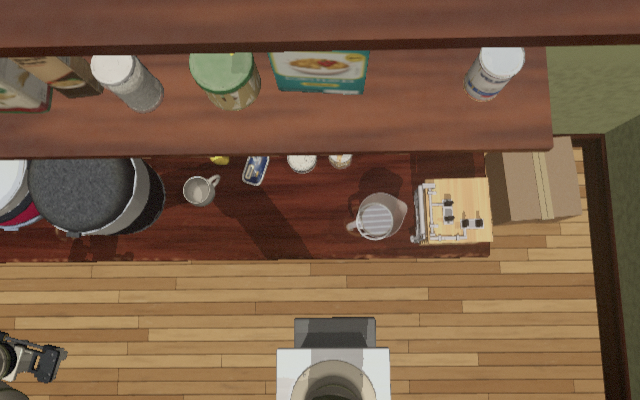

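Run:
```python
from h import *
import pickle
c=pickle.load(open("top0.pkl","rb")); s=pickle.load(open("scene0.pkl","rb"))
a=cv2.resize(c["color"][160:260,335:505],None,fx=4.6,fy=4.6,interpolation=cv2.INTER_CUBIC)
cv2.imwrite("pics/topcrop.png",a[...,::-1])
P=cloud(c); v,u=np.mgrid[:400,:640]
roof=(abs(P[...,2]-.175)<.006)&(u>400)&(u<510)&(v>150)&(v<265)
m=cv2.morphologyEx(roof.astype(np.uint8),cv2.MORPH_CLOSE,np.ones((9,9)))
cn=max(cv2.findContours(m,0,2)[0],key=cv2.contourArea)
print("roof z",np.median(P[...,2][roof]),roof.sum())
w=np.array([ray(c,q[0][0],q[0][1],.175)[:2] for q in cn],np.float32)
r=cv2.minAreaRect(w); print(r,cv2.boxPoints(r))
# black on roof
g=c["color"].max(2)
blk=(g<60)&(u>425)&(u<492)&(v>180)&(v<243)
n,l,st,ce=cv2.connectedComponentsWithStats(blk.astype(np.uint8))
for i in range(1,n):
    if st[i,4]>5:
        print(st[i],ce[i],ray(c,*ce[i],.215),np.median(P[l==i],0),P[l==i].min(0),P[l==i].max(0))
# jug/ stand depth
for nm,cc in(("top",c),("scene",s)):
    Q=cloud(cc); k=(Q[...,2]>.01)&(Q[...,2]<.16)&(Q[...,0]>.35)&(Q[...,0]<.6)&(Q[...,1]>-.28)&(Q[...,1]<.05)
    print(nm,k.sum(),Q[k].min(0),Q[k].max(0),np.median(Q[k],0))
```

```text
roof z 0.17509831962276423 3498
((0.5146198272705078, -0.3254660665988922), (0.16781289875507355, 0.17887985706329346), 0.8267598152160645) [[ 0.42943156 -0.23724616]
 [ 0.43201268 -0.41610736]
 [ 0.5998081  -0.41368598]
 [ 0.597227   -0.23482478]]
[463 222   2   5   6] [463.5 224. ] [ 0.47460124 -0.33456927  0.215     ] [ 0.47658285 -0.33938103  0.19259932] [ 0.47150486 -0.34068669  0.18971918] [ 0.48196551 -0.33827487  0.20431411]
top 2302 [ 0.41592585 -0.27848476  0.01007001] [0.58451411 0.02814499 0.15987983] [ 0.5108182  -0.15102405  0.05582411]
scene 3967 [ 0.43535563 -0.27992031  0.01018415] [ 0.59028209 -0.03906444  0.15999121] [ 0.4802828  -0.15057859  0.10536406]
```

View pics/topcrop.png

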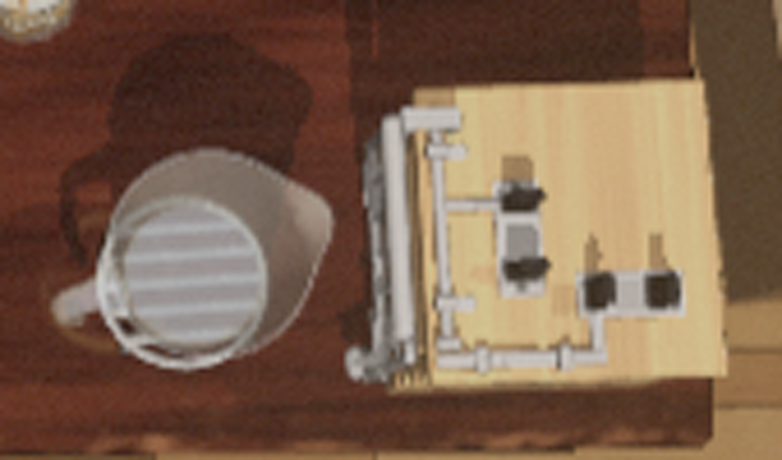

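Run:
```python
from h import *
import pickle
P=np.concatenate([cloud(pickle.load(open(f"{n}0.pkl","rb"))).reshape(-1,3) for n in("top","scene")])
r=np.hypot(P[:,0],P[:,1])
for a,b in((-.6,-.2),(-.2,0),(0,.15),(.15,.3),(.3,.45),(.45,.7)):
    k=(P[:,1]>a)&(P[:,1]<b)&(P[:,0]>.3)
    print((a,b),[round(float(np.percentile(P[k&(r<q)&(P[:,0]<.62),2],99.5)),3) if (k&(r<q)&(P[:,0]<.62)).sum()>20 else None for q in(.5,.6,.7,.8)])
o=bot.get_obs(); c=snap("wrist","w0"); r0=Rq(o["tool_rot"]).inv()
print(r0.apply(c["eye"]-o["ee_pos"]),(r0*Rq(c["orientation"])).as_matrix().round(3),c["fx"],c["fy"],c["cx"],c["cy"])
q1=tool([0,0,-1],[0,1,0]); 
for p in((.2,.5,.45),(.45,-.2,.4),(.48,-.3,.4)):
    for q in(q1,tool([0,0,-1],[1,0,0])): 
        j=bot.inverse_kinematics(p,q); print(p,None if j is None else np.round(j,2))
```

```text
(-0.6, -0.2) [0.008, 0.222, 0.995, 0.994]
(-0.2, 0) [1.517, 1.517, 1.517, 1.517]
(0, 0.15) [0.006, 0.981, 0.995, 0.995]
(0.15, 0.3) [0.006, 0.007, 0.995, 0.995]
(0.3, 0.45) [-0.894, 0.006, 0.994, 0.994]
(0.45, 0.7) [None, -0.895, 0.007, 0.487]
[ 0.07115481 -0.00031424 -0.14925553] [[-0.     0.966  0.26 ]
 [ 1.     0.    -0.001]
 [-0.001  0.26  -0.966]] 309.70691628693146 309.70691628693146 312.0681651215342 197.44643680532482
(0.2, 0.5, 0.45) [-1.25  0.19 -0.06  1.72  0.01  1.23  0.26]
(0.2, 0.5, 0.45) [-1.6   0.18  0.37  1.74 -0.07  1.23 -1.21]
(0.45, -0.2, 0.4) [-0.49  0.2   0.98  1.93 -0.19  1.1   2.13]
(0.45, -0.2, 0.4) [-0.55  0.23  1.07  1.93 -0.22  1.11  0.61]
(0.48, -0.3, 0.4) [-0.3   0.4   1.11  1.79 -0.39  1.19  2.5 ]
(0.48, -0.3, 0.4) [-0.09  0.3   0.74  1.78 -0.22  1.14  0.72]
```

```bash
cat >> h.py <<'E'
def wray(c,u,v,z):
    x,y=(u-c["cx"])/c["fx"],(v-c["cy"])/c["fy"]; t=np.hypot(x,y)
    d=Rq(c["orientation"]).apply([np.sin(t)*x/t,-np.sin(t)*y/t,-np.cos(t)]); e=np.array(c["eye"])
    return e+d*(z-e[2])/d[2]
def wpix(c,p):
    q=Rq(c["orientation"]).inv().apply(np.array(p)-c["eye"]); t=np.arctan2(np.hypot(q[0],q[1]),-q[2]); n=np.hypot(q[0],q[1])
    return np.array([c["cx"]+c["fx"]*t*q[0]/n,c["cy"]-c["fy"]*t*q[1]/n])
def rectify(c,z,x0,x1,y0,y1,s=.0005):
    # orthophoto at height z: rows down = -x world, columns right = -y world (as the top view)
    X=np.arange(x1,x0,-s); Y=np.arange(y1,y0,-s); YY,XX=np.meshgrid(Y,X)
    q=Rq(c["orientation"]).inv().apply(np.stack([XX,YY,0*XX+z],-1).reshape(-1,3)-c["eye"])
    n=np.hypot(q[:,0],q[:,1]); t=np.arctan2(n,-q[:,2])
    u=(c["cx"]+c["fx"]*t*q[:,0]/n).reshape(XX.shape).astype(np.float32); v=(c["cy"]-c["fy"]*t*q[:,1]/n).reshape(XX.shape).astype(np.float32)
    return cv2.remap(c["color"],u,v,cv2.INTER_CUBIC)
E
python3 - <<'E'
from h import *
import pickle
bot.movej([-1.39,.2,0,1.9,0,1.1,-.08]); print(bot.get_obs()["t"],bot.get_obs()["ee_pos"])
bot.movej([.42,.2,0,1.9,0,1.1,-.08]); o=bot.get_obs(); print(o["t"],o["ee_pos"],o["tool_rot"])
c=snap("wrist","w1"); pickle.dump(c,open("w1.pkl","wb")); print(c["eye"])
E
```

```text
1.2 [0.14410327 0.47418757 0.37217455]
3.9417 [ 0.42616941 -0.25127503  0.37258622] [-0.02390631  0.8592248   0.51076501 -0.0167432 ]
[ 0.46924713 -0.19214521  0.52124247]
```

View pics/w1.png

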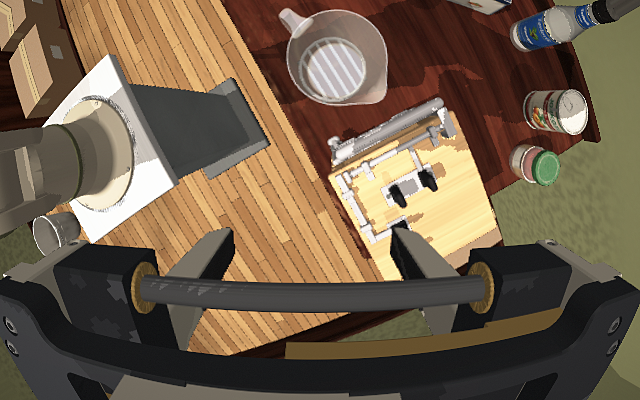

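Run:
```python
from h import *
import pickle
c=pickle.load(open("w1.pkl","rb"))
a=rectify(c,.150,.40,.60,-.26,0,.0005); b=rectify(c,.018,.40,.60,-.26,0,.0005)
im=np.hstack([a[:,:],b])[...,::-1].copy()
im=cv2.resize(im,(800,308),interpolation=cv2.INTER_AREA)
cv2.imwrite("pics/jug.png",im)
# top camera: mask of white circle etc via depth: handle points height .12-.15 beyond body
for n in("top","scene"):
    P=cloud(pickle.load(open(n+"0.pkl","rb")))
    k=(P[...,2]>.10)&(P[...,2]<.158)&(P[...,0]>.38)&(P[...,0]<.6)&(P[...,1]>-.222)&(P[...,1]<0)
    Q=P[k]; print(n,len(Q),np.percentile(Q,[0.5,50,99.5],axis=0).round(3))
    h=Q[Q[:,1]>-.085]; print(h.round(3)[np.argsort(-h[:,1])][:14])
```

```text
top 611 [[ 0.449 -0.201  0.101]
 [ 0.522 -0.149  0.143]
 [ 0.566 -0.043  0.157]]
[[ 0.478 -0.043  0.137]
 [ 0.48  -0.043  0.137]
 [ 0.476 -0.043  0.129]
 [ 0.483 -0.043  0.134]
 [ 0.475 -0.045  0.143]
 [ 0.477 -0.045  0.141]
 [ 0.473 -0.045  0.135]
 [ 0.48  -0.045  0.142]
 [ 0.483 -0.045  0.142]
 [ 0.485 -0.045  0.141]
 [ 0.474 -0.048  0.144]
 [ 0.472 -0.048  0.14 ]
 [ 0.48  -0.048  0.144]
 [ 0.485 -0.048  0.148]]
scene 1646 [[ 0.451 -0.198  0.1  ]
 [ 0.5   -0.128  0.132]
 [ 0.569 -0.041  0.155]]
[[ 0.482 -0.039  0.125]
 [ 0.487 -0.04   0.137]
 [ 0.486 -0.04   0.123]
 [ 0.484 -0.04   0.141]
 [ 0.487 -0.04   0.128]
 [ 0.481 -0.04   0.134]
 [ 0.48  -0.04   0.128]
 [ 0.48  -0.04   0.12 ]
 [ 0.484 -0.041  0.129]
 [ 0.483 -0.041  0.115]
 [ 0.484 -0.041  0.126]
 [ 0.487 -0.041  0.113]
 [ 0.48  -0.041  0.105]
 [ 0.478 -0.041  0.132]]
```

View pics/jug.png

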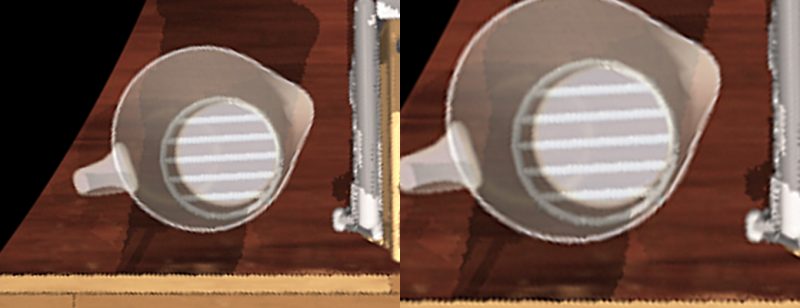

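Run:
```python
from h import *
import pickle
c0=np.array([.511,-.133]); u=np.array([-np.sin(.314),np.cos(.314)]); l=np.array([u[1],-u[0]])
for n in("top","scene"):
    P=cloud(pickle.load(open(n+"0.pkl","rb"))); k=(P[...,2]>.10)&(P[...,2]<.152)&(P[...,0]>.38)&(P[...,0]<.6)&(P[...,1]>-.222)&(P[...,1]<0)
    Q=P[k]; d=(Q[:,:2]-c0); h=Q[(d@u>.078)&(d@u<.11)]; d=h[:,:2]-c0
    print(n,len(h),np.percentile(d@u,[5,50,97]).round(4),np.percentile(d@l,[3,50,97]).round(4))
g=c0+.091*u; print(g)
q=tool([0,0,-1],[l[0],l[1],0])
eoat.move_gripper(.5)
bot.move_to([g[0],g[1],.24],q); o=bot.get_obs(); print(o["t"],o["ee_pos"],o["joint_pos"].round(2))
c=snap("wrist","w2"); pickle.dump(c,open("w2.pkl","wb"))
a=rectify(c,.150,.42,.56,-.12,.02,.0004); cv2.imwrite("pics/handle.png",a[...,::-1])
```

```text
top 43 [0.0795 0.0884 0.0961] [-0.0121 -0.0055  0.0026]
scene 144 [0.0833 0.094  0.0976] [-0.009  -0.0025  0.0062]
[ 0.48289324 -0.04644938]
5.8833 [ 0.48325187 -0.04771094  0.24051432] [ 0.17  0.32 -0.24  2.12  0.12  0.72  0.16]
```

View pics/w2.png

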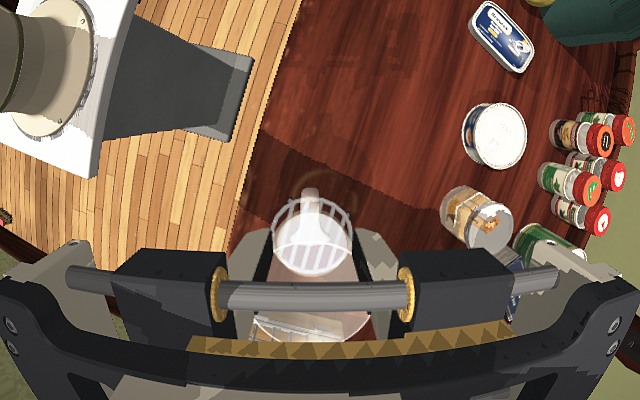

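Run:
```python
from h import *
g=np.array([.483,-.0465])+.0015*np.array([-.951,-.309])
bot.move_straight([*g,.113],v=.12); print(bot.get_obs()["force"].round(1))
eoat.move_gripper(0.0); o=bot.get_obs(); print(o["t"],o["opening"],o["grip_force"],o["ee_pos"])
f0=o["force"]; p=o["ee_pos"]
bot.move_straight([p[0],p[1],.128],v=.04); bot.pause(.2); o=bot.get_obs(); print(o["t"],o["opening"],o["force"]-f0,o["ft_torque"])
snap("wrist","w3"); snap("scene","s3")
```

```text
[ 0.4 -0.3 -0.6]
7.75 0.16332952854904378 30.0021594800819 [ 0.48157766 -0.04692597  0.11309046]
8.475 0.16542112195359115 [ 0.63179867 -0.49254783 -3.70143806] [0.07350695 0.07716468 0.01321463]
```

View pics/s3.png

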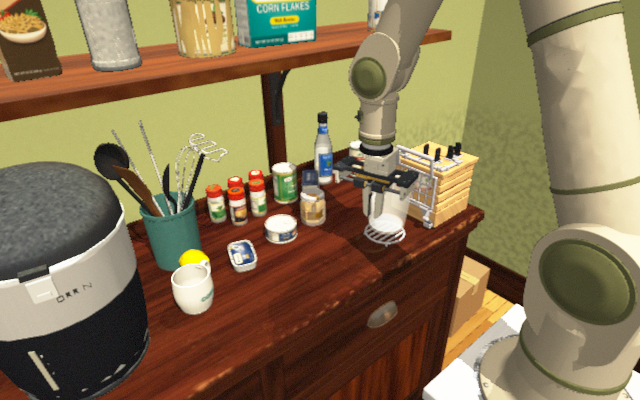

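Run:
```python
from h import *
import pickle
bot.move_straight([.4816,-.047,.165],v=.1)
bot.move_straight([.4816,.243,.165],v=.15)
bot.move_straight([.4816,.243,.100],v=.08); bot.pause(.1); o=bot.get_obs(); f=o["force"]; print(o["t"],f)
for z in(.0965,.0945):
    bot.move_straight([.4816,.243,z],v=.03); o=bot.get_obs(); print(z,o["t"],o["force"]-f,o["ft_torque"].round(2))
snap("scene","s4")
eoat.move_gripper(.5); bot.pause(.1)
bot.move_straight([.4816,.243,.20],v=.15); o=bot.get_obs(); print(o["t"])
c=snap("scene","s5"); pickle.dump(c,open("s5.pkl","wb"))
P=cloud(c);k=(P[...,2]>.12)&(P[...,2]<.15)&(P[...,0]>.4)&(P[...,0]<.6)&(P[...,1]>.05)&(P[...,1]<.3)
print(np.percentile(P[k],[1,50,99],axis=0).round(3))
a=cv2.resize(c["color"][120:320,180:500],None,fx=2.4,fy=2.4)[...,::-1]; cv2.imwrite("pics/s5c.png",a)
```

```text
12.2333 [-0.58461931  0.03436728 -2.07692239]
0.0965 12.5 [ 0.5308999  -0.3126434  -0.52403213] [0.12 0.09 0.  ]
0.0945 12.75 [-0.58324391  1.44017342  6.90885197] [-0.    0.24 -0.02]
14.4583
[[0.451 0.091 0.12 ]
 [0.49  0.17  0.13 ]
 [0.566 0.247 0.137]]
```

View pics/s5c.png

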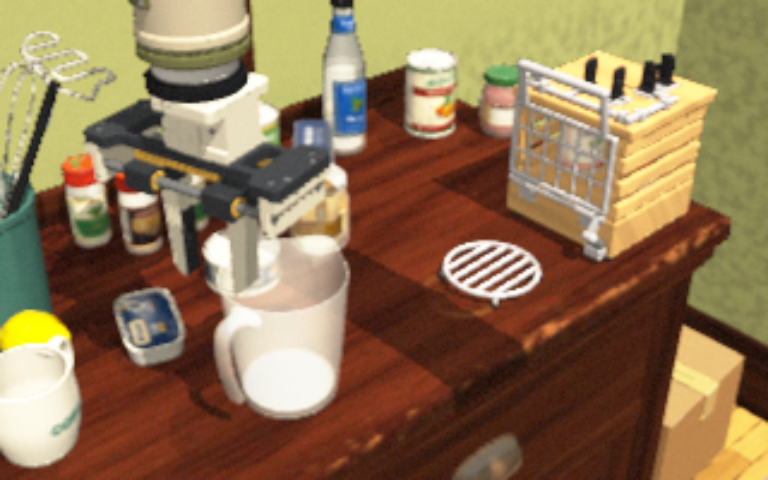

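Run:
```python
from h import *
import pickle
q=tool([0,0,-1],[1,0,0])
bot.move_to([.44,-.05,.30],q); o=bot.get_obs(); print(o["t"],o["joint_pos"].round(2))
bot.move_to([.47,-.385,.38],q); o=bot.get_obs(); print(o["t"],o["joint_pos"].round(2),o["ee_pos"])
c=snap("wrist","w6"); pickle.dump(c,open("w6.pkl","wb"));print(c["eye"])
a=rectify(c,.215,.41,.61,-.43,-.21,.0005); b=rectify(c,.175,.41,.61,-.43,-.21,.0005)
cv2.imwrite("pics/lock.png",cv2.resize(np.hstack([a,b]),(800,364),interpolation=cv2.INTER_AREA)[...,::-1])
```

```text
15.7 [ 0.07  0.18 -0.1   2.13  0.02  0.83 -0.05]
17.0 [ 0.53  0.33  0.09  1.7  -0.03  1.11  0.63] [ 0.47080924 -0.38315504  0.37947318]
[ 0.47145464 -0.31188615  0.52882594]
```

View pics/lock.png

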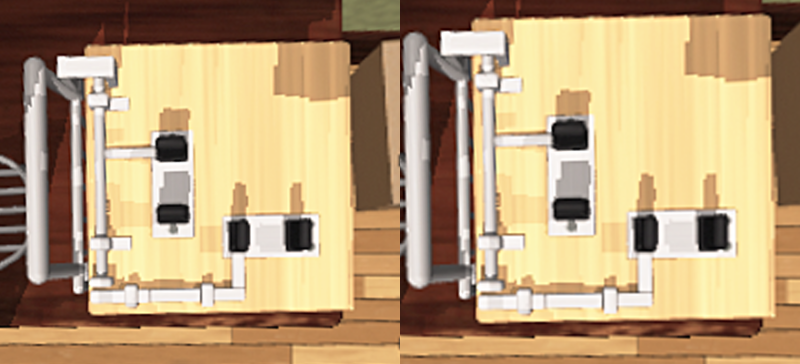

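Run:
```python
from h import *
import pickle
c=pickle.load(open("w6.pkl","rb")); s=.0005; X1,Y1=.61,-.20
a=rectify(c,.215,.41,X1,-.44,Y1,s)
m=(a.max(2)<75).astype(np.uint8); m[:90]=0; 
m[:, :200]=0
n,l,st,ce=cv2.connectedComponentsWithStats(m)
for i in range(1,n):
    x,y,w,h,A=st[i]
    if 250<A<4000 : print("blob A",A,"x %.4f..%.4f y %.4f..%.4f"%(X1-(y+h)*s,X1-y*s,Y1-(x+w)*s,Y1-x*s))
b=rectify(c,.175,.41,X1,-.44,Y1,s).astype(int)
wood=((b[...,0]>150)&(b[...,0]-b[...,2]>40)&(b[...,1]>120)).astype(np.uint8)
wood=cv2.morphologyEx(wood,cv2.MORPH_OPEN,np.ones((5,5)))
cn=max(cv2.findContours(wood,0,2)[0],key=cv2.contourArea); r=cv2.minAreaRect(cn); bp=cv2.boxPoints(r)
print(r[1][0]*s,r[1][1]*s,r[2],[(round(X1-q[1]*s,4),round(Y1-q[0]*s,4)) for q in bp])
# edge positions sampled
for x in(.55,.50,.45):
    row=int((X1-x)/s); k=np.where(wood[row])[0]; print("x",x,"back edge y",Y1-k.max()*s,"front",Y1-k.min()*s)
for y in(-.30,-.34,-.38):
    col=int((Y1-y)/s); k=np.where(wood[:,col])[0]; print("y",y,"far x",X1-k.min()*s,"near x",X1-k.max()*s)
# bar: top cam depth and wrist at .215
P=cloud(pickle.load(open("top0.pkl","rb"))); k=(P[...,2]>.208)&(P[...,2]<.230)&(P[...,1]>-.27)&(P[...,1]<-.20)&(P[...,0]>.4)&(P[...,0]<.6)
print("bar top",k.sum(),np.percentile(P[k],[2,50,98],axis=0).round(4),np.polyfit(P[k][:,0]-.5,P[k][:,1],1))
P=cloud(pickle.load(open("s5.pkl","rb"))); k=(P[...,2]>.205)&(P[...,2]<.230)&(P[...,1]>-.27)&(P[...,1]<-.20)&(P[...,0]>.4)&(P[...,0]<.6)
print("bar scene",k.sum(),np.percentile(P[k],[2,50,98],axis=0).round(4),np.polyfit(P[k][:,0]-.5,P[k][:,1],1))
a2=rectify(c,.215,.41,X1,-.44,Y1,s)
for x in(.47,.50,.53):
    row=a2[int((X1-x)/s),:140].astype(int); print(x,[ (round(Y1-i*s,4),int(row[i].mean())) for i in range(10,100,6)])
```

```text
blob A 708 x 0.5210..0.5360 y -0.3130..-0.3000
blob A 548 x 0.4870..0.4980 y -0.3140..-0.3000
blob A 728 x 0.4715..0.4895 y -0.3470..-0.3360
blob A 948 x 0.4720..0.4900 y -0.3820..-0.3670
0.17242539978027344 0.1888726043701172 89.34146118164062 [(np.float32(0.6003), np.float32(-0.2494)), (np.float32(0.6024), np.float32(-0.4383)), (np.float32(0.43), np.float32(-0.4403)), (np.float32(0.4278), np.float32(-0.2514))]
x 0.55 back edge y -0.4395 front -0.2505
x 0.5 back edge y -0.41700000000000004 front -0.251
x 0.45 back edge y -0.4395 front -0.2655
y -0.3 far x 0.6005 near x 0.4105
y -0.34 far x 0.6005 near x 0.4105
y -0.38 far x 0.601 near x 0.4105
bar top 234 [[ 0.4554 -0.2356  0.2138]
 [ 0.5125 -0.229   0.2196]
 [ 0.5712 -0.2239  0.2252]] [ 0.01521584 -0.229517  ]
bar scene 204 [[ 0.4563 -0.2316  0.2076]
 [ 0.5082 -0.2244  0.2193]
 [ 0.5736 -0.2205  0.2238]] [ 0.02060167 -0.22521272]
0.47 [(-0.205, 25), (-0.208, 28), (-0.211, 31), (-0.214, 25), (-0.217, 116), (-0.22, 125), (-0.223, 35), (-0.226, 218), (-0.229, 231), (-0.232, 196), (-0.235, 124), (-0.238, 56), (-0.241, 58), (-0.244, 58), (-0.247, 57)]
0.5 [(-0.205, 30), (-0.208, 33), (-0.211, 36), (-0.214, 35), (-0.217, 36), (-0.22, 36), (-0.223, 4), (-0.226, 225), (-0.229, 233), (-0.232, 189), (-0.235, 109), (-0.238, 58), (-0.241, 62), (-0.244, 62), (-0.247, 60)]
0.53 [(-0.205, 33), (-0.208, 33), (-0.211, 33), (-0.214, 32), (-0.217, 32), (-0.22, 33), (-0.223, 59), (-0.226, 225), (-0.229, 225), (-0.232, 178), (-0.235, 93), (-0.238, 31), (-0.241, 28), (-0.244, 58), (-0.247, 51)]
```

```bash
cat >> h.py <<'E'
YL=np.array([1,.015,0]); XL=np.array([.015,-1,0])
Q_X=tool([0,0,-1],-XL); Q_Y=tool([0,0,-1],YL)
E
python3 - <<'E'
from h import *
print(np.round(bot.inverse_kinematics([.479,-.366,.26],Q_X),2))
eoat.move_gripper(.667)
bot.move_to([.479,-.366,.26],Q_X); o=bot.get_obs(); print(o["t"],o["joint_pos"].round(2),o["ee_pos"])
f0=o["force"]
bot.move_straight([.479,-.366,.205],v=.08); o=bot.get_obs(); print((o["force"]-f0).round(1),o["ee_pos"],o["opening"])
bot.move_straight([.479,-.3705,.205],v=.04)
eoat.move_gripper(0.); o=bot.get_obs(); print(o["t"],o["opening"],o["opening"]*.093,o["grip_force"],(o["force"]-f0).round(1))
E
```

```text
[ 0.74  0.44 -0.26  1.85  0.14  0.87  2.  ]
18.8 [ 0.74  0.44 -0.26  1.85  0.14  0.87  2.  ] [ 0.47912351 -0.3662611   0.26029478]
[-0.   0.  -0.2] [ 0.47925193 -0.36608904  0.20521579] 0.6654269309717485
20.6083 0.24528357568563391 0.022811372538763953 30.00203937292099 [1.3 0.2 2.2]
```

Run:
```python
from h import *
bot.pause(.25); eoat.move_gripper(.62)
bot.move_straight([.479,-.3705,.265],v=.15)
eoat.move_gripper(.84)
bot.move_to([.502,-.3055,.265],Q_Y); o=bot.get_obs(); print(o["t"],o["joint_pos"].round(2),o["ee_pos"]); f0=o["force"]
bot.move_straight([.502,-.3055,.205],v=.08); o=bot.get_obs(); print((o["force"]-f0).round(1),o["ee_pos"])
snap("scene","s7")
eoat.move_gripper(0.); o=bot.get_obs(); print(o["t"],o["opening"],o["opening"]*.093,o["grip_force"],(o["force"]-f0).round(1))
bot.pause(.25); eoat.move_gripper(.7); bot.move_straight([.502,-.3055,.29],v=.15); print(bot.get_obs()["t"])
```

```text
24.05 [ 0.35  0.4   0.14  1.9  -0.07  0.85  0.54] [ 0.50195255 -0.30560286  0.26500295]
[ 0.7 -0.1 -0.3] [ 0.50219982 -0.30566346  0.20529633]
25.9083 0.24516920720204968 0.02280073626979062 30.00844717025757 [1.  0.9 4.5]
27.7167
```

```bash
cat >> h.py <<'E'
def barpos(t):
    d=.012*np.cos(t)+.155*np.sin(t)-.012
    return np.array([.477-.015*d,-.230+d,.058+.155*np.cos(t)-.012*np.sin(t)])
E
python3 - <<'E'
from h import *
eoat.move_gripper(.25)
p=barpos(0); bot.move_to([p[0],p[1],.29],Q_X); o=bot.get_obs(); print(o["t"],o["joint_pos"].round(2),o["opening"]); f0=o["force"]
bot.move_straight(p,v=.08); o=bot.get_obs(); print((o["force"]-f0).round(1),o["ee_pos"])
eoat.move_gripper(0.); o=bot.get_obs(); print(o["t"],o["opening"]*.093,o["grip_force"],(o["force"]-f0).round(1),o["ft_torque"].round(2))
for t in(.1,.2):
    bot.move_straight(barpos(t),v=.06); o=bot.get_obs(); print(t,o["t"],o["opening"]*.093,(o["force"]-f0).round(1),o["ft_torque"].round(2),o["ee_pos"].round(4))
E
```

```text
29.725 [ 0.54  0.31 -0.26  1.97  0.1   0.87  1.81] 0.25094067467413605
[-0.6  0.   2.2] [ 0.47728523 -0.23007413  0.21340548]
31.2083 0.010659758345996891 30.000781416893005 [-2.3 -0.6  4.8] [-0.05  0.09  0.  ]
0.1 31.6167 0.011071030941020169 [-2.4 -1.   8.1] [-0.23  0.22 -0.02] [ 0.477  -0.2147  0.2114]
0.2 32.025 0.011161821089525369 [-0.1  0.1  6.9] [-0.07 -0.02 -0.05] [ 0.4769 -0.1995  0.2078]
```

Run:
```python
from h import *
for t in(.33,.46,.6,.75,.9,1.05,1.18,1.29,1.39):
    bot.move_straight(barpos(t),v=.07); o=bot.get_obs(); print(t,round(o["t"],2),round(o["opening"]*.093,4),o["force"].round(1),o["ft_torque"].round(2),o["ee_pos"].round(4))
bot.pause(.3)
c=snap("scene","s8"); a=cv2.resize(c["color"][120:320,230:490],None,fx=2.8,fy=2.8)[...,::-1]; cv2.imwrite("pics/s8c.png",a)
```

```text
0.33 32.47 0.0114 [ 1.4 -3.1  3.7] [-0.5  -0.34  0.03] [ 0.4767 -0.1808  0.2009]
0.46 32.91 0.0109 [ 2.3 -4.2  3.6] [-1.07 -0.58 -0.02] [ 0.4764 -0.163   0.1916]
0.6 33.37 0.011 [ 4.3 -3.  -2. ] [-0.88 -0.81 -0.01] [ 0.4761 -0.145   0.179 ]
0.75 33.85 0.0112 [ 5.2 -3.8 -4.8] [-0.95 -1.04  0.06] [ 0.4758 -0.1278  0.1627]
0.9 34.33 0.011 [ 3.7 -5.6 -0.6] [-1.35 -0.97 -0.01] [ 0.4754 -0.1131  0.144 ]
1.05 34.82 0.0109 [ 5.2 -6.  -1. ] [-1.42 -0.95 -0.01] [ 0.4753 -0.1014  0.1236]
1.18 35.26 0.011 [ 4.6 -6.9  2. ] [-1.49 -0.93  0.  ] [ 0.4751 -0.094   0.1048]
1.29 35.65 0.0111 [ 4.8 -6.4  1. ] [-1.59 -0.91 -0.02] [ 0.475  -0.0897  0.0883]
1.39 36.02 0.0107 [ 3.7 -7.3  2.4] [-1.64 -0.96 -0.  ] [ 0.475  -0.0874  0.073 ]
```

View pics/s8c.png

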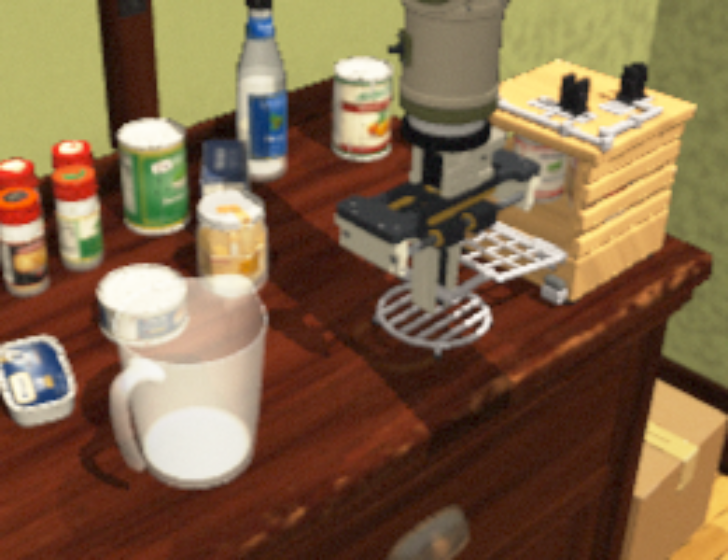

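Run:
```python
from h import *
o=bot.get_obs(); print(o["t"],o["grip_force"],o["dq"].round(4)); print(bot.close_job())
```

```text
36.375 30.002874433994293 [ 0.0014  0.0004 -0.0005  0.0003 -0.0005 -0.0004 -0.0009]
the job is handed in; nothing more can be done
None
```

I set the jug upright on the worktop clear of the gate, squeezed the safety catch and then the bolt shut, and handed the job in at 36.4 s with the arm holding the gate still and nearly level (about 1.39 rad by arm position); no verdict came back.

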